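Roll a sample tube onto the reading line

TASK

Two capped sample tubes lie on the black reading mat, one on each side of its red line. Without picking it up, push the top of the yellow-capped tube sideways with a fingertip so that it rolls (not slides) over the mat until it lies along the red line, centred on it, and leave it resting there for the code reader. Leave the blue-capped tube and everything else on the bench as they are.

Things in the scene. Friction and masses are not known exactly. Their poses are not given: they have to be found in the camera images.
- yellow_tube: the tube to roll: stiff, closed, white with a yellow cap, lying on the mat near parallel to the line, 55 to 85 mm to either side of it; a plain cylinder 28 mm in diameter, 90 mm long, about 50 g. Origin at its very centre; x runs along it from cap (-x) to base; y and z turn as it rolls (z up at the start). It rolls without slipping on the mat and, let go slowly, stops within a few mm
- blue_tube: a tube of the same kind and size with a blue cap, lying on the mat on the other side of the line; to be left alone
- line_mid (a point): the middle of the red line painted on the mat, at the height of the mat's top, 4 mm above the bench. x runs along the line, away from the robot, y across it to the left (the tube rolls along y), z up. The line is 10 mm wide and 204 mm long
- mat: the fixed black rubber mat, 240 mm (x, along the line) by 300 mm (y), 4 mm thick; origin at the centre of its underside. A fixed white reader block, 40 mm (x) by 70 mm (y), 50 mm high, stands at its far end, from 122 to 162 mm along x
- dish_stack: bystander: a stack of three clear dishes, 90 mm in diameter, 45 mm high, standing beside the mat about 240 mm to one side of the line; origin at the centre of its underside
- flask: bystander: a green glass conical flask, 64 mm in diameter, 105 mm high, standing beside the mat about 240 mm to the other side of the line; origin at the centre of its underside
- marker: bystander: a marker pen 130 mm long, 15 mm thick, lying on the bench on the left (+y) of the mat; origin on its underside near the middle
- wash_bottle: bystander: a yellow wash bottle with a bent spout, 66 mm in diameter, 180 mm high, standing on the right (-y) of the mat; origin at the centre of its underside
There are look-alikes about, which are no part of the job. Leave any green or purple look-alike of the yellow_tube alone.

How it is judged:
By the outcome, as a careful person would: the job done as asked, in the order asked, and still so for the second after the job is handed in, with the robot touching nothing.
It also fails if it takes over 45 s, if anything falls off the work surface, if the arm or the gripper's body presses on something with over 40 N, if the wrist force passes 120 N, or if a joint passes its speed limit or range.

ROBOT

A 6-joint arm with a two-finger parallel gripper is mounted at the origin on the work surface. World frame = base frame: x ahead of the robot, y to its left, z up, the work surface at z = 0. Lengths are in m, angles in rad, forces in N, time in s.
With the tool pointing down it reaches from about 0.3 to 0.875 m from the base axis. Payload 6.4 kg.
Tool frame: the origin (TCP) lies between the finger pads; the fingertips stand 19 mm ahead of it and the grasp point (between the pads) is the TCP (tip_reach is the distance from the TCP to the fingertips, in m); z points along the fingers, y is the line along which they close (so a half turn about z gives the same grasp; the last joint's range is limited). The gripper opens to 85 mm and grips with 20 to 120 N. Pads are 22 mm wide; open, the fingers measure 114 mm over their backs; the gripper's body (76 mm by 85 mm) begins 54 mm behind the grasp point. The pads swing forward as they close: fully open they stand 13 mm farther back than shut.
Start: joints at [-0.206, 0.181, 1.607, -0, 1.354, -0.206], TCP at [0.575, 0, 0.25] pointing down, gripper open.
Joint ranges: [-2.99, 2.99], [-0.89, 2.07], [0.3, 2.58], [-1.14, 4.28], [0, 2.63], [-3.12, 3.12]. Speed limits (rad/s): [2.57, 2.57, 3.01, 3.14, 3.14, 3.14].

INTERFACE

Orientations are given as a rotation vector (axis times angle).
In Python, from plant import * gives the robot as it stands.
- The arm moves only by the tool carry_out, never from a script. Its argument "rows" is a list of rows, each a list of 3 entries, a list of its own where there are three numbers: the shift along the world's x, y, z each as a share of 0.25 m, from -1 to 1, then the turn, a rotation vector about the world's x, y, z each as a share of 2 rad, from -1 to 1, then the opening, from -1 (shut) to 1 (fully open). A call has 1 to 20 rows; each row is the pose to reach, as a shift and turn from the pose commanded when the call began; what a row does not reach only later rows make up. A row lasts 1/12 s, in which the tool goes at most 41.7 mm and 7.16 degrees, less where a joint would pass 70% of its speed; a pose out of reach is approached as far as the arm can. A call with a number of a shift or a turn outside -1 to 1 is refused whole. A call with a gripper value outside its range is refused whole. The fingers move at their own pace and stop on an object; the grip force is fixed at half the most. Time passes only in rows, so rows that repeat a pose let the fingers close. It gives the time, the measured TCP pose, the force, the opening and the grip force at its end, in the units of the state.
- get_state(): the state, without advancing time (a new reading comes with each control period).
- capture(name): name is "scene" or "side" or "wrist"; returns a dict with "color" (420x560x3 uint8, red, green, blue), "intrinsics" (3x3 intrinsics, pixels), "origin" and "attitude" of the camera in the world; the wrist camera has in their place "hand_eye" (4x4, takes a point from camera to tool coordinates, whose origin is the TCP and whose axes are the flange's). Camera axes: x right, y down, z forward; pixel columns grow to the right and rows downward; lengths in m; the calibration is good to about 2 mm. A picture is of the moment at which its call begins: read the wrist's pose just before it. There is no depth.
- finish_job(): hands the job in; it is judged then, once.
The state is a dict: "time_s": time; "q": joint angles; "joint_vel": joint speeds; "effort": joint torques, N m; "ee_pos": TCP position; "tool_rot": TCP orientation; "wrist_force": force on the tool from outside, world axes, zero at the start; "torque": the same for the moment, N m; "width": finger opening in m; "gripper_force": force on a finger pad.
Only numpy, scipy, OpenCV 4.12 (cv2) and the standard library are available. Lean on these libraries where they do the work, as an engineer would, in place of code of your own. Each camera call takes 0.05 s, during which the arm holds its last target. There are 200 camera calls.

## Working session

There is one attempt and no reset: what is moved stays moved. The work goes in short steps, Python scripts to look and compute and a tool call to move; the robot and the scene stay as the last step left them, time stands still between calls to the robot, and variables do not carry over. Pictures are saved under pics/ and viewed, at most 10 in all, crops included, and the job is handed in when it is done.

Besides the shell and the picture viewer there is one more tool, called after ">>>" as a command line: name --argument value ..., lists and objects as JSON in quotes. carry_out: Moves the arm, as the interface text tells. Shift numbers are shares of 0.25 m and turn numbers shares of 2 rad, none past 1 either way. Its arguments: {"type":"object","properties":{"rows":{"type":"array"}},"required":["rows"]}

```bash
mkdir -p pics
cat > h.py <<'E'
from plant import *
import numpy as np, cv2
from scipy.spatial.transform import Rotation as R
def att(a):
    a=np.array(a,float); return a if a.shape==(3,3) else R.from_rotvec(a).as_matrix()
def shot(n,f):
    c=capture(n); cv2.imwrite('pics/'+f,c['color'][:,:,::-1]); return c
def cast(c,uv,z):
    d=att(c['attitude'])@np.linalg.inv(c['intrinsics'])@np.array([uv[0],uv[1],1.])
    o=np.array(c['origin']); return o+d*(z-o[2])/d[2]
E
python3 - <<'E'
from h import *
import pickle
s=get_state(); print(s['time_s'],s['ee_pos'],s['tool_rot'],s['width'],s['wrist_force'])
a=shot('scene','s0.png'); b=shot('side','d0.png')
pickle.dump((a,b),open('c0.pkl','wb'))
for c in(a,b): print(c['intrinsics'],c['origin'],c['attitude'])
E
```

```text
0.0 [5.74461315e-01 1.45601362e-04 2.49360711e-01] [-2.22032248e+00 -2.22039668e+00  1.54428315e-03] 0.08536181653424177 [ 0.03435751  0.03631516 -0.5331246 ]
[[521.91734639   0.         273.36016279]
 [  0.         521.91734639 201.64298974]
 [  0.           0.           1.        ]] [1.11990892 1.01341137 0.83916695] [-0.71313101 -2.47535229  1.28981525]
[[513.19289289   0.         284.90256817]
 [  0.         513.19289289 222.19791639]
 [  0.           0.           1.        ]] [-0.15112097 -0.69245396  1.18280832] [-2.28531025  0.88554535 -0.31094762]
```

View pics/s0.png

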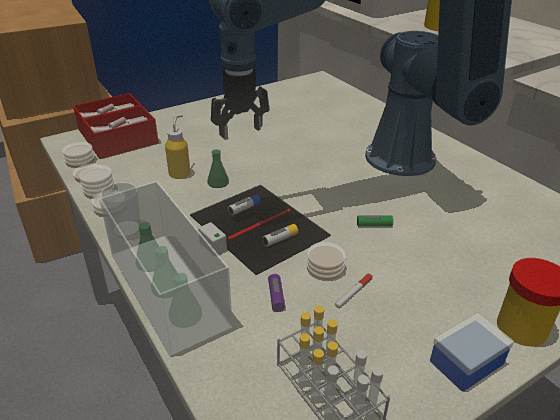

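View pics/d0.png

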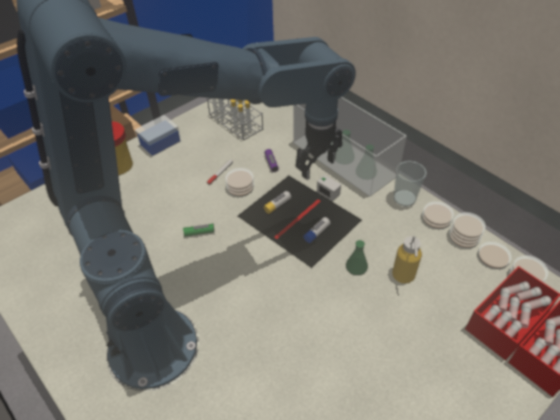

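The scene view shows the yellow tube at about (281,235), the red line at (260,223) and the blue tube at (244,205). In the side view they are at (278,202), (298,218) and (317,230). Next I measure them.

```bash
cat > m.py <<'E'
from h import *
def comp(m,near,n=6):
    k,l,st,ce=cv2.connectedComponentsWithStats(m.astype(np.uint8))
    i=min((i for i in range(1,k) if st[i,4]>=n),key=lambda i:np.hypot(*(ce[i]-near)))
    return np.argwhere(l==i)[:,::-1]
def measure(c,mp,lp,tp):
    im=c['color']; h=cv2.cvtColor(im,cv2.COLOR_RGB2HSV).astype(int); H,S,V=h[...,0],h[...,1],h[...,2]
    near=lambda p,r:np.hypot(*(np.indices(H.shape)[::-1]-np.array(p)[:,None,None]))<r
    red=((H<8)|(H>172))&(S>120)&(V>60)&near(lp,40)
    pts=np.argwhere(red)[:,::-1]; W=np.array([cast(c,p,.004)[:2] for p in pts])
    out=[]
    def axis(W):
        (x,y),(w,hh),_=r=cv2.minAreaRect(W.astype(np.float32)*1000); m=W.mean(0)
        v=np.linalg.svd(W-m,full_matrices=False)[2][0]; v*=np.sign(v[0]); t=(W-m)@v
        return np.array([x,y])/1000,m,np.degrees(np.arctan2(v[1],v[0])),np.ptp(t)
    print('line',len(pts),*[np.round(q,4) for q in axis(W)])
    for nm,p in tp.items():
        t=comp((V>75)&~red&near(p,30),p,60)
        W=np.array([cast(c,q,.018)[:2] for q in t])
        print(nm,len(t),*[np.round(q,4) for q in axis(W)])
        cap=comp((((H>18)&(H<36)) if nm=='yellow' else ((H>100)&(H<130)))&(S>110)&(V>60)&near(p,30),p,6)
        print('  cap',len(cap),np.round(cast(c,cap.mean(0),.018),4))
E
python3 - <<'E'
from m import *
import pickle
a,b=pickle.load(open('c0.pkl','rb'))
measure(a,0,(260,223),dict(yellow=(281,235),blue=(244,205)))
measure(b,0,(298,218),dict(yellow=(278,202),blue=(317,230)))
o=[cv2.resize(a['color'][170:280,180:340],None,fx=5,fy=5),]
cv2.imwrite('pics/crop.png',o[0][:,:,::-1])
E
```

```text
line 209 [0.5608 0.0663] [0.569  0.0672] 5.987 0.2053
yellow 359 [0.5498 0.1495] [0.5475 0.1501] 5.5724 0.1109
  cap 99 [0.5127 0.1492 0.018 ]
blue 296 [ 0.5612 -0.0146] [ 0.5604 -0.0146] 10.8311 0.1106
  cap 66 [ 0.5239 -0.0181  0.018 ]
line 193 [0.5617 0.0658] [0.5708 0.0669] 6.0853 0.2048
yellow 330 [0.5545 0.152 ] [0.5526 0.152 ] 4.0622 0.115
  cap 82 [0.519  0.1506 0.018 ]
blue 313 [ 0.5671 -0.0147] [ 0.5677 -0.013 ] 9.0255 0.1131
  cap 35 [ 0.5342 -0.0155  0.018 ]
```

View pics/crop.png

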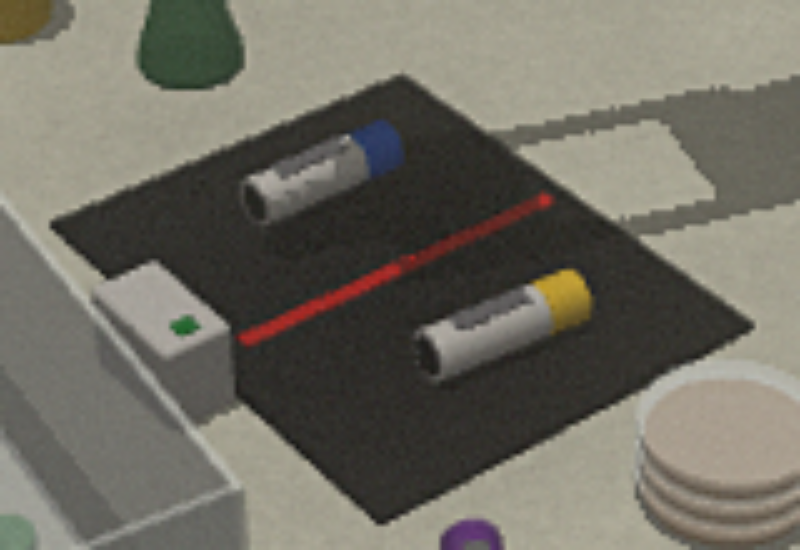

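The crop shows the yellow tube on the +y side of the line, about 85 mm off and nearly parallel to it. The blue tube is on the other side. I'll shut the gripper and move over the area for a wrist view.

>>> carry_out --rows '[[[0, 0.22, 0], [0, 0, 0], -1], [[-0.06, 0.4, 0], [0, 0, 0], -1], [[-0.06, 0.44, 0], [0, 0, 0], -1], [[-0.06, 0.44, 0], [0, 0, 0], -1], [[-0.06, 0.44, 0], [0, 0, 0], -1], [[-0.06, 0.44, 0], [0, 0, 0], -1], [[-0.06, 0.44, 0], [0, 0, 0], -1]]'

```text
time_s: 0.68
ee_pos: [0.5602, 0.109, 0.2501]
tool_rot: [2.222, 2.22, -0.001]
wrist_force: [0.2, -0.1, -0.8]
width: 0.0006
gripper_force: 0.0
```

```bash
cat >> h.py <<'E'
def wrist(f):
    s=get_state(); c=dict(capture('wrist')); cv2.imwrite('pics/'+f,c['color'][:,:,::-1])
    T=np.eye(4); T[:3,:3]=att(s['tool_rot']); T[:3,3]=s['ee_pos']; M=T@np.array(c['hand_eye'])
    c['origin']=M[:3,3]; c['attitude']=M[:3,:3]; return c
E
python3 - <<'E'
from h import *
import pickle
c=wrist('w0.png'); s=get_state(); print(s['time_s'],s['ee_pos'],s['width'],s['wrist_force'],c['origin'],c['intrinsics'][0])
pickle.dump(c,open('w0.pkl','wb'))
E
```

```text
0.7333 [0.56024965 0.10883942 0.25012889] -0.00019219263344674 [-0.48301315 -0.17146237 -0.30359666] [0.56017188 0.17413084 0.37423948] [371.30633448   0.         281.2141052 ]
```

View pics/w0.png

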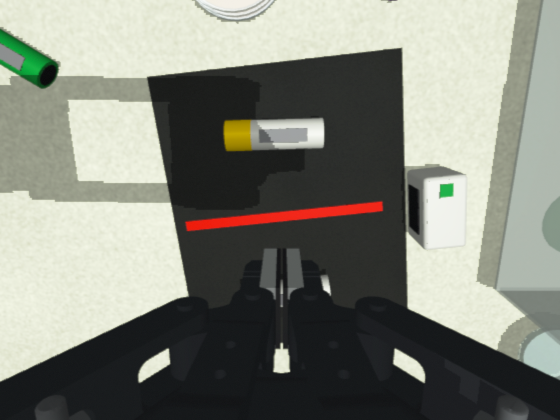

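The wrist view is clear: the tube spans columns 224–324 at row 134, and the line runs from (187,226) to (382,206). I measure both here.

```bash
cat > wm.py <<'E'
from h import *
def wm(c,p,r=60):
    """tube and line pose from a wrist view; p = pixel guess of the tube"""
    h=cv2.cvtColor(c['color'],cv2.COLOR_RGB2HSV).astype(int); H,S,V=h[...,0],h[...,1],h[...,2]
    red=((H<8)|(H>172))&(S>150)&(V>60)
    def big(m,near=None):
        k,l,st,ce=cv2.connectedComponentsWithStats(m.astype(np.uint8))
        i=1+np.argmax(st[1:,4]) if near is None else min((i for i in range(1,k) if st[i,4]>400),key=lambda i:np.hypot(*(ce[i]-near)))
        return np.argwhere(l==i)[:,::-1]
    def rect(px,z):
        W=np.array([cast(c,q,z)[:2] for q in px])*1000; m,(w,hh),a=cv2.minAreaRect(W.astype(np.float32))
        v=np.linalg.svd(W-W.mean(0),full_matrices=False)[2][0]; v*=np.sign(v[0])
        return np.array(m)/1000,np.degrees(np.arctan2(v[1],v[0])),sorted((w,hh))
    L=rect(big(red),.004)
    m=cv2.morphologyEx(((V>75)&~red).astype(np.uint8),cv2.MORPH_OPEN,np.ones((3,3)))
    T=rect(big(m,p),.018)
    a=np.radians(L[1]); d=T[0]-L[0]; al=d@[np.cos(a),np.sin(a)]; ac=d@[-np.sin(a),np.cos(a)]
    print('line',L[0].round(4),round(L[1],2),np.round(L[2],1)); print('tube',T[0].round(4),round(T[1],2),np.round(T[2],1))
    print('along mm',round(al*1000,1),'across',round(ac*1000,1),'dyaw deg',round(T[1]-L[1],2))
E
python3 - <<'E'
from wm import *
import pickle
wm(pickle.load(open('w0.pkl','rb')),(274,134))
E
```

```text
line [0.5617 0.0647] 6.06 [ 11.6 205.7]
tube [0.5527 0.1493] 1.47 [28.5 95.4]
along mm -0.1 across 85.1 dyaw deg -4.58
```

>>> carry_out --rows '[[[-0.03, 0.188, -0.1], [0, 0, 0.013], 0.41], [[-0.03, 0.188, -0.25], [0, 0, 0.013], 0.41], [[-0.03, 0.188, -0.4], [0, 0, 0.013], 0.41], [[-0.03, 0.188, -0.55], [0, 0, 0.013], 0.41], [[-0.03, 0.188, -0.66], [0, 0, 0.013], 0.41], [[-0.03, 0.188, -0.74], [0, 0, 0.013], 0.41], [[-0.03, 0.188, -0.76], [0, 0, 0.013], 0.41], [[-0.03, 0.188, -0.76], [0, 0, 0.013], 0.41]]'

```text
time_s: 1.4
ee_pos: [0.5515, 0.1559, 0.0585]
tool_rot: [-2.192, -2.247, 0.005]
wrist_force: [0.1, -0.2, -1.0]
width: 0.0603
gripper_force: 0.0
```

Run:
```python
from h import *
s=get_state(); print(s['time_s'],s['ee_pos'],s['tool_rot'],s['width'],s['wrist_force'])
c=wrist('w1.png'); a=capture('side'); b=capture('scene')
z=lambda i,x,y:cv2.resize(i[y:y+80,x:x+110],(400,290))
o=np.hstack([z(a['color'],230,150),z(b['color'],220,185)])
cv2.imwrite('pics/m1.png',np.vstack([o,cv2.resize(c['color'][150:420],(620,300))[:, :] if 0 else np.pad(cv2.resize(c['color'],(400,300)),((0,0),(0,400),(0,0)))])[:,:,::-1])
```

```text
1.4 [0.55147542 0.15593749 0.05854852] [-2.19231055 -2.24672348  0.00457773] 0.060336278361373674 [ 0.05494873 -0.24702723 -0.97207443]
```

View pics/m1.png

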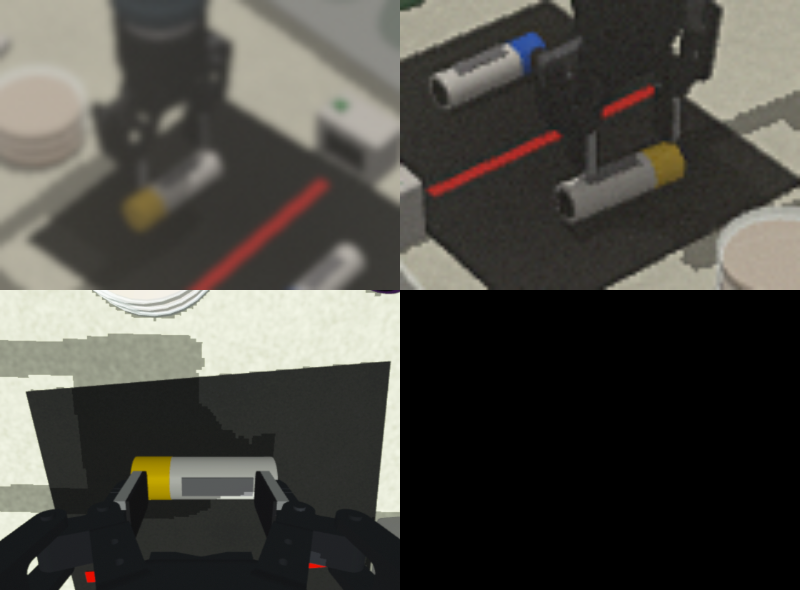

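The crops show both fingertips just above the tube's ends, parallel to it. Next I lower gently, watching the force.

>>> carry_out --rows '[[[0, 0, -0.016], [0, 0, 0], 0.41], [[0, 0, -0.028], [0, 0, 0], 0.41], [[0, 0, -0.032], [0, 0, 0], 0.41], [[0, 0, -0.036], [0, 0, 0], 0.41], [[0, 0, -0.036], [0, 0, 0], 0.41]]'

```text
time_s: 1.97
ee_pos: [0.5525, 0.1571, 0.0513]
tool_rot: [-2.192, -2.25, -0.0]
wrist_force: [-0.5, -0.8, -0.3]
width: 0.0597
gripper_force: 0.0
```

>>> carry_out --rows '[[[0, 0, -0.004], [0, 0, 0], 0.41], [[0, 0, -0.008], [0, 0, 0], 0.41], [[0, 0, -0.008], [0, 0, 0], 0.41]]'

```text
time_s: 2.22
ee_pos: [0.5524, 0.157, 0.0491]
tool_rot: [-2.192, -2.25, 0.0]
wrist_force: [0.6, 0.9, -0.1]
width: 0.0601
gripper_force: 0.0
```

>>> carry_out --rows '[[[0, 0, -0.004], [0, 0, 0], 0.41], [[0, 0, -0.008], [0, 0, 0], 0.41], [[0, 0, -0.008], [0, 0, 0], 0.41]]'

```text
time_s: 2.47
ee_pos: [0.5524, 0.157, 0.047]
tool_rot: [-2.192, -2.25, 0.0]
wrist_force: [-0.3, 0.3, 0.0]
width: 0.0602
gripper_force: 0.0
```

>>> carry_out --rows '[[[0, 0, -0.004], [0, 0, 0], 0.41], [[0, 0, -0.008], [0, 0, 0], 0.41], [[0, 0, -0.008], [0, 0, 0], 0.41]]'

```text
time_s: 2.72
ee_pos: [0.5527, 0.1571, 0.0458]
tool_rot: [2.192, 2.25, 0.0]
wrist_force: [-0.5, -0.4, 3.3]
width: 0.0603
gripper_force: 2.1
```

Contact: about 3.3 N at TCP z 0.046. First stroke: 32 mm across with the yaw correction of 4.6°, then lift.

>>> carry_out --rows '[[[0.0005, -0.006, -0.001], [0, 0, 0.002], 0.41], [[0.001, -0.016, -0.002], [0, 0, 0.006], 0.41], [[0.002, -0.028, -0.002], [0, 0, 0.01], 0.41], [[0.003, -0.04, -0.002], [0, 0, 0.014], 0.41], [[0.004, -0.052, -0.002], [0, 0, 0.018], 0.41], [[0.005, -0.064, -0.002], [0, 0, 0.022], 0.41], [[0.006, -0.076, -0.002], [0, 0, 0.026], 0.41], [[0.007, -0.088, -0.002], [0, 0, 0.03], 0.41], [[0.008, -0.1, -0.002], [0, 0, 0.034], 0.41], [[0.009, -0.112, -0.002], [0, 0, 0.037], 0.41], [[0.01, -0.122, -0.002], [0, 0, 0.039], 0.41], [[0.01, -0.128, -0.002], [0, 0, 0.04], 0.41], [[0.01, -0.128, -0.002], [0, 0, 0.04], 0.41], [[0.01, -0.128, -0.002], [0, 0, 0.04], 0.41]]'

```text
time_s: 3.88
ee_pos: [0.5561, 0.1249, 0.0457]
tool_rot: [2.1, 2.334, 0.002]
wrist_force: [1.6, -0.8, 5.9]
width: 0.0602
gripper_force: 3.0
```

>>> carry_out --rows '[[[0, 0, 0.004], [0, 0, 0], 0.41], [[0, 0, 0.012], [0, 0, 0], 0.41], [[0, 0, 0.04], [0, 0, 0], 0.41], [[0, 0, 0.08], [0, 0, 0], 0.41], [[0, 0, 0.08], [0, 0, 0], 0.41]]'

```text
time_s: 4.3
ee_pos: [0.5562, 0.1252, 0.0669]
tool_rot: [2.099, 2.335, 0.003]
wrist_force: [1.5, 0.0, 0.6]
width: 0.0603
gripper_force: 0.0
```

```bash
cat > tube.py <<'E'
import sys
from h import *
def tube(f):
    """yellow tube pose from both fixed-plane edges in the wrist view, line known"""
    L=np.array([.5617,.0647]); a=np.radians(6.06)
    c=wrist(f); h=cv2.cvtColor(c['color'],cv2.COLOR_RGB2HSV).astype(int); H,S,V=h[...,0],h[...,1],h[...,2]
    y=((H>18)&(H<36)&(S>130)&(V>60)).astype(np.uint8)
    k,l,st,ce=cv2.connectedComponentsWithStats(y); i=1+np.argmax(st[1:,4])
    cap=(l==i); print('cap px',st[i],'world',cast(c,ce[i],.018)[:2].round(4))
    s=get_state(); print(s['time_s'],s['ee_pos'].round(4),s['wrist_force'].round(1))
    return c
if __name__=='__main__':
    c=tube(sys.argv[1])
E
python3 tube.py w2.png
```

```text
cap px [ 181  198   58   60 3067] world [0.5201 0.1296]
4.35 [0.556  0.1251 0.0663] [ 0.3  0.7 -0.4]
```

View pics/w2.png

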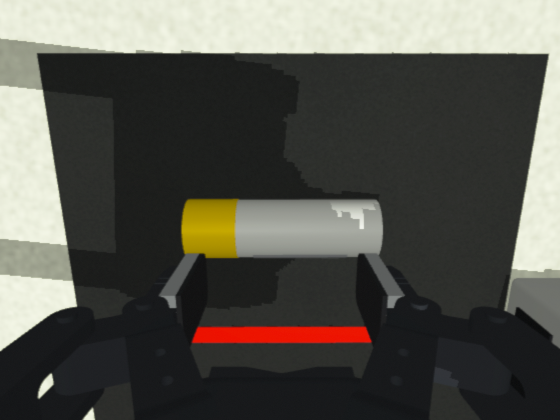

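The tube (rows 199–257, columns 182–383) has rolled, since its label has turned out of view, and it now lies parallel to the line (row 335). I measure its pose.

```bash
cat > tube.py <<'E'
import sys
from h import *
def tube(f):
    """tube pose relative to the known line: silhouette edges per column cast to the axis height"""
    L=np.array([.5617,.0647]); a=np.radians(6.06)
    c=wrist(f); h=cv2.cvtColor(c['color'],cv2.COLOR_RGB2HSV).astype(int); H,S,V=h[...,0],h[...,1],h[...,2]
    y=((H>18)&(H<36)&(S>130)&(V>50)).astype(np.uint8)
    k,l,st,ce=cv2.connectedComponentsWithStats(y); i=1+np.argmax(st[1:,4]); x0,y0,w,hh,_=st[i]
    m=(V>80)&~(((H<8)|(H>172))&(S>150)); mid=[]
    for u in range(x0+6,x0+int(w*2.6)):
        col=[r for r in range(y0-20,y0+hh+20) if 0<=r<420 and m[r,u]]
        if col and abs(col[-1]-col[0]-hh)<hh*.12:
            mid.append((cast(c,(u,col[0]),.018)+cast(c,(u,col[-1]),.018))[:2]/2)
    mid=np.array(mid); p=np.polyfit(mid[:,0],mid[:,1],1)
    yaw=np.degrees(np.arctan(p[0])); n=np.array([-np.sin(a),np.cos(a)])
    x=cast(c,(x0,y0+hh/2),.024)[0]+.045*np.cos(np.arctan(p[0])); q=np.array([x,np.polyval(p,x)])
    d=q-L; s=get_state()
    print('n',len(mid),'tube',q.round(4),'yaw',yaw.round(2),'dyaw',(yaw-6.06).round(2),'along',(d@[n[1],-n[0]]*1e3).round(1),'across',(d@n*1e3).round(1))
    print(s['time_s'],s['ee_pos'].round(4),s['wrist_force'].round(1))
if __name__=='__main__': tube(sys.argv[1])
E
python3 tube.py w2b.png
```

```text
n 140 tube [0.5527 0.1324] yaw 5.72 dyaw -0.34 along -1.8 across 68.2
4.4 [0.5556 0.1251 0.0657] [-1.1 -0.2  0.5]
```

>>> carry_out --rows '[[[-0.008, 0.05, 0], [0, 0, 0], 0.41], [[-0.012, 0.064, -0.03], [0, 0, 0], 0.41], [[-0.012, 0.064, -0.06], [0, 0, 0], 0.41], [[-0.012, 0.064, -0.074], [0, 0, 0], 0.41], [[-0.012, 0.064, -0.08], [0, 0, 0], 0.41], [[-0.012, 0.064, -0.08], [0, 0, 0], 0.41], [[-0.011, 0.058, -0.08], [0, 0, 0], 0.41], [[-0.01, 0.046, -0.08], [0, 0, 0], 0.41], [[-0.008, 0.032, -0.08], [0, 0, 0], 0.41], [[-0.007, 0.018, -0.08], [0, 0, 0], 0.41], [[-0.005, 0.004, -0.08], [0, 0, 0], 0.41], [[-0.004, -0.01, -0.08], [0, 0, 0], 0.41], [[-0.002, -0.024, -0.08], [0, 0, 0], 0.41], [[-0.001, -0.038, -0.08], [0, 0, 0], 0.41], [[0.001, -0.052, -0.08], [0, 0, 0], 0.41], [[0.002, -0.064, -0.08], [0, 0, 0], 0.41], [[0.002, -0.07, -0.08], [0, 0, 0], 0.41], [[0.002, -0.071, -0.08], [0, 0, 0], 0.41], [[0.002, -0.071, -0.07], [0, 0, 0], 0.41], [[0.002, -0.071, 0], [0, 0, 0], 0.41]]'

```text
time_s: 6.07
ee_pos: [0.5527, 0.1071, 0.0616]
tool_rot: [-2.098, -2.332, 0.007]
wrist_force: [-0.5, 0.1, -0.9]
width: 0.0603
gripper_force: 0.0
```

```bash
python3 tube.py w3.png
```

```text
n 139 tube [0.5547 0.1148] yaw 5.89 dyaw -0.17 along -1.6 across 50.5
6.1167 [0.5559 0.1073 0.0663] [ 3.3 -0.   1.9]
```

>>> carry_out --rows '[[[-0.006, 0.05, 0], [0, 0, 0], 0.41], [[-0.008, 0.064, -0.03], [0, 0, 0], 0.41], [[-0.008, 0.064, -0.06], [0, 0, 0], 0.41], [[-0.008, 0.064, -0.074], [0, 0, 0], 0.41], [[-0.008, 0.064, -0.08], [0, 0, 0], 0.41], [[-0.008, 0.064, -0.08], [0, 0, 0], 0.41], [[-0.007, 0.058, -0.08], [0, 0, 0], 0.41], [[-0.006, 0.046, -0.08], [0, 0, 0], 0.41], [[-0.004, 0.032, -0.08], [0, 0, 0], 0.41], [[-0.003, 0.018, -0.08], [0, 0, 0], 0.41], [[-0.001, 0.004, -0.08], [0, 0, 0], 0.41], [[0, -0.01, -0.08], [0, 0, 0], 0.41], [[0.002, -0.024, -0.08], [0, 0, 0], 0.41], [[0.003, -0.038, -0.08], [0, 0, 0], 0.41], [[0.005, -0.052, -0.08], [0, 0, 0], 0.41], [[0.006, -0.064, -0.08], [0, 0, 0], 0.41], [[0.006, -0.07, -0.08], [0, 0, 0], 0.41], [[0.006, -0.071, -0.08], [0, 0, 0], 0.41], [[0.006, -0.071, -0.07], [0, 0, 0], 0.41], [[0.006, -0.071, 0], [0, 0, 0], 0.41]]'

```text
time_s: 7.78
ee_pos: [0.5539, 0.0895, 0.061]
tool_rot: [-2.097, -2.332, 0.007]
wrist_force: [-1.2, -0.0, -0.2]
width: 0.0603
gripper_force: 0.0
```

```bash
python3 tube.py w4.png
```

```text
n 140 tube [0.5569 0.0973] yaw 5.93 dyaw -0.13 along -1.3 across 32.9
7.8333 [0.557  0.0896 0.0656] [2.9 1.4 2.6]
```

>>> carry_out --rows '[[[-0.004, 0.05, 0], [0, 0, 0], 0.41], [[-0.006, 0.064, -0.03], [0, 0, 0], 0.41], [[-0.006, 0.064, -0.06], [0, 0, 0], 0.41], [[-0.006, 0.064, -0.074], [0, 0, 0], 0.41], [[-0.006, 0.064, -0.08], [0, 0, 0], 0.41], [[-0.006, 0.064, -0.08], [0, 0, 0], 0.41], [[-0.005, 0.058, -0.08], [0, 0, 0], 0.41], [[-0.004, 0.046, -0.08], [0, 0, 0], 0.41], [[-0.002, 0.032, -0.08], [0, 0, 0], 0.41], [[-0.001, 0.018, -0.08], [0, 0, 0], 0.41], [[0.001, 0.004, -0.08], [0, 0, 0], 0.41], [[0.002, -0.01, -0.08], [0, 0, 0], 0.41], [[0.004, -0.024, -0.08], [0, 0, 0], 0.41], [[0.005, -0.038, -0.08], [0, 0, 0], 0.41], [[0.007, -0.052, -0.08], [0, 0, 0], 0.41], [[0.008, -0.064, -0.08], [0, 0, 0], 0.41], [[0.008, -0.07, -0.08], [0, 0, 0], 0.41], [[0.008, -0.071, -0.08], [0, 0, 0], 0.41], [[0.008, -0.071, -0.07], [0, 0, 0], 0.41], [[0.008, -0.071, 0], [0, 0, 0], 0.41]]'

```text
time_s: 9.5
ee_pos: [0.5559, 0.0719, 0.061]
tool_rot: [-2.097, -2.332, 0.007]
wrist_force: [-0.5, 0.2, 0.1]
width: 0.0603
gripper_force: 0.0
```

```bash
python3 tube.py w5.png
```

```text
n 79 tube [0.5589 0.0799] yaw 6.47 dyaw 0.41 along -1.2 across 15.4
9.55 [0.559  0.0718 0.0656] [3.1 0.6 2.6]
```

>>> carry_out --rows '[[[-0.004, 0.05, 0], [0, 0, 0], 0.41], [[-0.006, 0.064, -0.04], [0, 0, 0], 0.41], [[-0.006, 0.064, -0.07], [0, 0, 0], 0.41], [[-0.006, 0.064, -0.08], [0, 0, 0], 0.41], [[-0.006, 0.064, -0.08], [0, 0, 0], 0.41], [[-0.005, 0.058, -0.08], [0, 0, 0], 0.41], [[-0.004, 0.046, -0.08], [0, 0, 0], 0.41], [[-0.002, 0.032, -0.08], [0, 0, 0], 0.41], [[-0.001, 0.018, -0.08], [0, 0, 0], 0.41], [[0.001, 0.004, -0.08], [0, 0, 0], 0.41], [[0.002, -0.01, -0.08], [0, 0, 0], 0.41], [[0.004, -0.024, -0.08], [0, 0, 0], 0.41], [[0.005, -0.036, -0.08], [0, 0, 0], 0.41], [[0.006, -0.045, -0.08], [0, 0, 0], 0.41], [[0.006, -0.051, -0.08], [0, 0, 0], 0.41], [[0.006, -0.054, -0.08], [0, 0, 0], 0.41], [[0.006, -0.054, -0.08], [0, 0, 0], 0.41], [[0.006, -0.054, -0.08], [0, 0, 0], 0.41], [[0.006, -0.054, -0.072], [0, 0, 0], 0.41], [[0.006, -0.054, -0.04], [0, 0, 0], 0.41]]'

```text
time_s: 11.22
ee_pos: [0.5586, 0.0586, 0.0524]
tool_rot: [-2.098, -2.334, 0.004]
wrist_force: [-0.4, 0.3, -0.7]
width: 0.0601
gripper_force: 0.0
```

>>> carry_out --rows '[[[0, 0, 0.12], [0, 0, 0], 0.41], [[0, 0, 0.28], [0, 0, 0], 0.41], [[0, -0.1, 0.44], [0, 0, 0], 0.41], [[0, -0.2, 0.6], [0, 0, 0], 0.41], [[0, -0.24, 0.74], [0, 0, 0], 0.41], [[0, -0.24, 0.8], [0, 0, 0], 0.41], [[0, -0.24, 0.8], [0, 0, 0], 0.41], [[0, -0.24, 0.8], [0, 0, 0], 0.41]]'

```text
time_s: 11.88
ee_pos: [0.5609, -0.002, 0.255]
tool_rot: [2.1, 2.335, 0.001]
wrist_force: [-0.2, -0.2, -0.1]
width: 0.0605
gripper_force: 0.0
```

```bash
python3 tube.py w6.png
python3 - <<'E'
from h import *
shot('scene','s6.png'); c=capture('side'); w=cv2.imread('pics/w6.png')
z=cv2.imread('pics/s6.png')
cv2.imwrite('pics/m6.png',np.hstack([cv2.resize(w,(400,300)),cv2.resize(z[170:290,180:340],(400,300))]))
E
```

```text
n 66 tube [0.5618 0.0648] yaw 6.0 dyaw -0.06 along 0.1 across 0.1
11.9333 [ 0.56   -0.0015  0.2533] [-0.   0.9 -0.8]
```

View pics/m6.png

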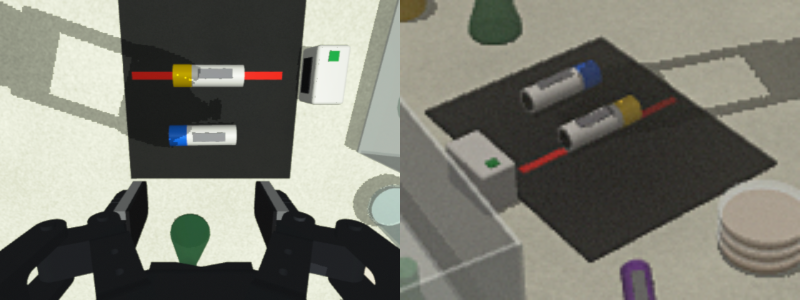

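The tube lies along the line at (208,75) in the wrist view, with red showing evenly at both ends. The blue tube is undisturbed. I'll check against the red stubs in this same view before handing in.

```bash
python3 - <<'E'
from h import *
c=wrist('w7.png'); h=cv2.cvtColor(c['color'],cv2.COLOR_RGB2HSV).astype(int); H,S,V=h[...,0],h[...,1],h[...,2]
p=np.argwhere(((H<8)|(H>172))&(S>150)&(V>60))[:,::-1]
W=np.array([cast(c,q,.004)[:2] for q in p]); f=np.polyfit(W[:,0],W[:,1],1)
print(f[0],np.polyval(f,.5617),W[:,0].min(),W[:,0].max())
E
python3 tube.py w8.png
```

```text
0.10395161387520521 0.06495840696334576 0.45990965606973006 0.6642485418031144
n 69 tube [0.5611 0.0645] yaw 5.82 dyaw -0.24 along -0.6 across -0.2
12.1333 [ 0.5595 -0.0011  0.2525] [-0.1 -0.5 -0.6]
```

Both agree to within 1 mm, and the tube is at rest.

```bash
python3 -c "
from plant import *
print(finish_job())"
```

```text
the job is handed in; nothing more can be done
None
```

The yellow-capped tube was rolled in five light top strokes onto the red line, within about 1 mm of centre and 0.3° of parallel at the last check; I pressed with both fingertips rather than one, turned it about 4.6° in the first stroke to square it (so it slid slightly at its ends), and handed the job in at about 12 s with the blue-capped tube untouched.

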